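# Isolate the lit sweet trays and hold the spring clip open on the service card

## Task

The lit sweet trays are being taken out of service: first turn the handle of the rotary isolator on the grey box from on to off until it clicks home. Then pick up the steel spring clip, squeeze it open and hold it gaping around the upright side edge of the service card that faces the robot, one jaw on each side, clear of the block and without touching the card, so that I can slip the lock-off tag in between. Finish while still holding the clip open there; do not bump or shift the card, and leave everything else where it is.

Things in the scene. Friction and masses are not known exactly. Their poses are not given: they have to be found in the camera images.
- isolator: Power isolator: grey moulded box 120 long (its x) x 84 wide (its y) x 62 high, lid rim 124 x 88, fixed to the counter; a conduit leaves the middle of its +x end and reaches 101 mm from the centre. Origin at the centre of its underside, z up. A black rotary handle sits on the centre of the lid. It stands on either the left or the right side of the counter, the service card on the other.
- isolator_grip (a point): Centre of the isolator's handle bar, on the turning axis (vertical), 81 mm above the counter. The bar is 60 long x 12 wide x 22 high (70 to 92 mm above the counter), on a round dial 56 across whose top is 70 mm above the counter. The point turns with the handle: its x runs along the bar.
- isolator_handle (a joint): Angle of the isolator handle, rad: 0 = on, bar in line with the box's long (x) axis, as it starts; 1.571 = off, bar crosswise; grows anticlockwise seen from above. A snap-action spring holds it at either end (about 0.1 N m to leave a detent) and throws it on to the nearer end once it is past the middle and let go.
- clip: Steel spring clip like a large clothes peg, lying on its side: 90 long (x -45 to +45), 26 high, about 50 wide at the tails, about 60 g. Origin on the underside below the pivot barrel (11 across); +x is the way the jaws point, z up along the pivot. Flat tails flare from 19 mm apart (outer faces) at the pivot to 50 mm at x = -44; jaws run forward to lips that touch at x = 40 to 45.
- clip_tails (a point): Place to squeeze: midway between the tails, 32 mm behind the pivot, 13 mm above the underside; axes as the clip's. At rest the tails are 37 to 49 mm apart (outer faces) beside this point, at the stop about 18 mm. Squeezed here to the stop between level flat fingers, the clip centres itself and creeps forward: its lips come to lie about 78 mm (75 to 81) ahead of the fingers' middle.
- clip_left_lip (a point): Inner face of the left (+y) jaw's lip, 42 mm ahead of the pivot, at half the clip's height; moves with the left lever.
- clip_right_lip (a point): Inner face of the right (-y) jaw's lip, likewise; at rest it lies against the left one.
- clip_left (a joint): Angle of the left lever, rad: 0 = shut, 0.34 = fully open, at its stop. Squeezing the two tails together opens both jaws; fully open the tails lie parallel and the lips are about 28 mm apart. Squeezing at the tails point takes about 4 N (just moving) to 10 N (fully open).
- clip_right (a joint): Angle of the right lever, rad: 0 = shut, 0.34 = fully open.
- card_stand: Service card: a stiff white plastic card 100 long (x) x 3 thick (y), standing upright in a black slotted block 70 x 44 x 22 high, all one piece, loose, 0.6 kg. The card reaches from the block's top (22 mm) to 117 mm above the counter and overhangs the block by 15 mm at both ends. Origin at the centre of the block's underside, z up; the -x end is the one that faces the robot.
- card_edge (a point): Middle of the card's upright side edge that faces the robot, 70 mm above the counter; x points from the edge into the card, y is the card's normal.
- scoop: Bystander: blue plastic sweet scoop, 175 long x 64 wide x 30 high, handle to its -x, lying on the counter; origin on the underside by the blade's back.
- jar: Bystander: jar of sweets, 72 across x 105 high; origin at the centre of its base.
- tape: Bystander: roll of clear tape lying flat, 68 across x 24 high; origin at the centre of its underside.
- marker: Bystander: black marker pen, 16 across x 125 long, lying along its x; origin at the middle of its underside.
- tub: Bystander: paper tub with a lid, 78 across x 70 high; origin at the centre of its base.
- giftbox: Bystander: gift carton 89 x 89 x 39 high; origin at the centre of its base.
- tin: Bystander: sweet tin 60 across x 75 high; origin at the centre of its base.
Not all that is in view belongs to the job. Leave any blue look-alike of the clip alone.

How it is judged:
By the outcome, as a careful person would: the job done as asked, in the order asked, and still so for the second after the job is handed in, while the arm keeps its last pose, push and grip.
It also fails if it takes over 58 s, if anything falls off the work surface, if the arm or the gripper's body presses on something with over 40 N, if the wrist force passes 120 N, or if a joint passes its speed limit or range.

## Robot

A 6-joint arm with a two-finger parallel gripper is mounted at the origin on the work surface. World frame = base frame: x ahead of the robot, y to its left, z up, the work surface at z = 0. Lengths are in m, angles in rad, forces in N, time in s.
With the tool pointing down it reaches from about 0.375 to 0.975 m from the base axis. Payload 3.8 kg.
Tool frame: the origin (TCP) lies at the very end of the fingers, on their centre line; the grasp point (between the pads) lies 19 mm behind it; z points along the fingers, y is the line along which they close (so a half turn about z gives the same grasp; the last joint's range is limited). The gripper opens to 85 mm and grips with 20 to 120 N. Pads are 22 mm wide; open, the fingers measure 114 mm over their backs; the gripper's body (76 mm by 85 mm) begins 54 mm behind the grasp point. The pads swing forward as they close: fully open they stand 13 mm farther back than shut.
Start: joints at [-1.369, 0.264, 1.604, -0, 1.274, -0.037], TCP at [0.16, -0.656, 0.231] pointing down, gripper open.
Joint ranges: [-2.63, 2.63], [-0.94, 2.18], [0.31, 2.57], [-1.31, 4.45], [0, 2.66], [-2.55, 2.55]. Speed limits (rad/s): [2.57, 2.57, 3.14, 3.14, 3.14, 3.14].

## Interface

Orientations are given as a rotation vector (axis times angle).
In Python, from workcell import bot gives the robot as it stands. The module is installed in compiled form; this text tells all that it offers.
- The arm moves only by the tool tcp_steps, called after "Request:" as a command line: name --argument value ..., lists and objects as JSON in quotes. Schema: {"type":"object","properties":{"motion":{"type":"array","items":{"type":"number"},"minItems":4,"maxItems":20},"finger_gap":{"type":"number"},"squeeze":{"type":"number"},"only":{"type":"string"},"quiet":{"type":"boolean"},"lines":{"type":"string"}},"required":["motion"],"additionalProperties":false}. motion is one flat list of numbers that holds 1 to 5 rows one after another, with no inner brackets; each row has 4 numbers: dx, dy, dz in m, then a turn about the tool's z in rad; each row shifts and turns the commanded pose from where the row before left it, along the tool's axes as they then stand; what a row does not reach is not made up. A row lasts 1/8 s, in which the tool goes at most 0.0625 m and 0.188 rad, less where a joint would pass 70% of its speed; a pose out of reach is approached as far as the arm can. finger_gap is the opening from 0.0 (shut) to 1.0 (fully open), set as the call begins (left out keeps the last). The fingers move at their own pace and stop on an object; squeeze is the grip in N (left out, the last holds). Time passes only in rows, so rows that do not move let the fingers close. The tool returns the time, the measured TCP pose, the force, the opening and the grip force at its end. only (a regular expression) keeps the lines of the reply that match it, lines (a string "A,B") keeps lines A to B, and quiet returns only ok. Input that does not fit is refused with a message, and nothing moves.
- bot.read_state(): the state, without advancing time (a new reading comes with each control period).
- bot.read_camera(name): name is "scene" or "side" or "wrist"; returns the picture (384x512x3 uint8, red, green, blue); there is no depth.
- bot.camera_info(name): a dict with "intrinsics" (3x3 intrinsics, pixels), "k1" (the pictures are not rectified: a ray, as slopes to the right and down, at radius r is drawn at 1 + k1 r^2 times it, then the intrinsics apply), "extrinsics" (4x4, takes a point from camera to world coordinates). Camera axes: x right, y down, z forward; pixel columns grow to the right and rows downward; lengths in m; the calibration is good to about 2 mm. A picture is of the moment at which its call begins: read the wrist's pose just before it. camera_info takes no time and is no camera call; for the wrist camera it gives the pose at the moment of the call.
- bot.finish_job(): hands the job in; it is judged then, once.
Trained networks look in the newest picture that a camera, given by its name, has taken for a name from the list of things; names that differ only in an ending like _2 or _b are one class to them, and where a whole thing is asked for, a point or a joint stands for the part that bears it (a point fixed in the world has none). Each returns a list of dicts, best first, with "conf" (0 to 1); they miss things now and then, are a little off and sometimes report something else, mostly with a low value. They report only what shows in the picture. A call takes as long as a camera call. They do not tell look-alikes from the thing itself.
- bot.search_frame(camera, thing): "box" ([left, top, right, bottom] in pixels, round what is visible of it).
- bot.regions_of(camera, thing): "pixels" (384x512 bool, what is visible of it) and "box" ([left, top, right, bottom] in pixels, round what is visible of it).
- bot.spot_point(camera, thing): "pixel" ([row, column] in pixels: a listed point, or the origin of a listed thing).
The state is a dict: "time": time; "q": joint angles; "joint_vel": joint speeds; "joint_torque": joint torques, N m; "tool_pos": TCP position; "tcp_rot": TCP orientation; "wrist_force": force on the tool from outside, world axes, zero at the start; "torque": the same for the moment, N m; "width": opening from 0.0 (shut) to 1.0 (fully open); "grip_force": force on a finger pad.
Only numpy, scipy, OpenCV 4.12 (cv2) and the standard library are available. Lean on these libraries where they do the work, as an engineer would, in place of code of your own. Each camera call takes 0.05 s, during which the arm holds its last target. There are 200 camera calls.

## Working session

There is one attempt and no reset: what is moved stays moved. The work goes in short steps, Python scripts to look and compute and a tool call to move; the robot and the scene stay as the last step left them, time stands still between calls to the robot, and variables do not carry over. Pictures are saved under pics/ and viewed, at most 10 in all, crops included, and the job is handed in when it is done.

```bash
mkdir -p pics; cat > h.py <<'E'
import numpy as np, cv2
from workcell import bot
from scipy.spatial.transform import Rotation as R
def ray(cam,px,info=None):
    "px=[row,col] -> origin, dir (world)"
    i=info or bot.camera_info(cam); K=np.array(i["intrinsics"]);T=np.array(i["extrinsics"])
    d=np.array([(px[1]-K[0,2])/K[0,0],(px[0]-K[1,2])/K[1,1]]); u=d.copy()
    for _ in range(20): u=d/(1+i["k1"]*(u@u))
    v=T[:3,:3]@np.array([u[0],u[1],1]); return T[:3,3],v/np.linalg.norm(v)
def proj(cam,p,info=None):
    i=info or bot.camera_info(cam); K=np.array(i["intrinsics"]);T=np.array(i["extrinsics"])
    c=T[:3,:3].T@(np.array(p)-T[:3,3]); u=c[:2]/c[2]; u=u*(1+i["k1"]*(u@u))
    return np.array([K[1,1]*u[1]+K[1,2],K[0,0]*u[0]+K[0,2]])
def onz(r,z): o,v=r; return o+v*(z-o[2])/v[2]
def tri(rs):
    A=0;b=0
    for o,v in rs:
        P=np.eye(3)-np.outer(v,v);A=A+P;b=b+P@o
    p=np.linalg.solve(A,b); e=[np.linalg.norm((np.eye(3)-np.outer(v,v))@(p-o)) for o,v in rs]
    return p,max(e)
def shot(cam,name=None):
    im=bot.read_camera(cam)
    if name: cv2.imwrite(f"pics/{name}.png",im[:,:,::-1])
    return im
def toolstep(target,yaw=None):
    s=bot.read_state();r=R.from_rotvec(s["tcp_rot"]);return r.inv().apply(np.array(target)-s["tool_pos"])
E
python3 - <<'E'
from h import *
np.set_printoptions(precision=4,suppress=True)
a=shot("scene");b=shot("side")
cv2.imwrite("pics/a.png",np.vstack([a,b])[:,:,::-1][:768]); 
x=np.hstack([a,b])[:,:,::-1]; cv2.imwrite("pics/ab.png",cv2.resize(x,(800,300)))
cv2.imwrite("pics/scene.png",a[:,:,::-1]);cv2.imwrite("pics/side.png",b[:,:,::-1])
for c in("scene","side"):
  print(c,np.array(bot.camera_info(c)["extrinsics"]))
  for t in ["isolator_grip","isolator","clip","clip_tails","clip_left_lip","card_edge","card_stand"]:
    for d in bot.spot_point(c,t)[:3]:
        print(c,t,round(d["conf"],2),np.round(d["pixel"],1),onz(ray(c,d["pixel"]),{"isolator_grip":.081,"card_edge":.07,"clip_tails":.013,"clip_left_lip":.013}.get(t,0)))
E
```

```text
scene [[-0.4765  0.7692 -0.4257  0.8961]
 [ 0.8791  0.4171 -0.2304  0.2144]
 [ 0.0003 -0.4841 -0.875   0.8247]
 [ 0.      0.      0.      1.    ]]
scene isolator_grip 0.73 [149.8 154.3] [ 0.5478 -0.3001  0.081 ]
scene isolator_grip 0.7 [169.9 161.3] [ 0.5902 -0.2461  0.081 ]
scene isolator 0.91 [169.  161.7] [ 0.5539 -0.2971  0.    ]
scene clip 0.86 [221.9 294.1] [0.5233 0.1039 0.    ]
scene clip 0.67 [176.3 228.9] [ 0.4843 -0.1176  0.    ]
scene clip 0.66 [190.3 261.4] [ 0.4806 -0.0162  0.    ]
scene clip_tails 0.68 [169.2 235.2] [ 0.4624 -0.1091  0.013 ]
scene clip_tails 0.61 [226.5 285.9] [0.5507 0.0929 0.013 ]
scene clip_tails 0.5 [183.1 268. ] [ 0.4588 -0.0076  0.013 ]
scene clip_left_lip 0.73 [207.3 306.1] [0.4765 0.1148 0.013 ]
scene clip_left_lip 0.56 [201.5 257.3] [ 0.5223 -0.0058  0.013 ]
scene card_edge 0.68 [228.  366.2] [0.4882 0.2694 0.07  ]
scene card_stand 0.61 [254.6 351.7] [0.5353 0.2681 0.    ]
side [[-0.9888 -0.0836  0.1235  0.4431]
 [-0.1489  0.6039 -0.783   0.6613]
 [-0.0091 -0.7926 -0.6096  0.6014]
 [ 0.      0.      0.      1.    ]]
side isolator_grip 0.81 [131.6 265.9] [ 0.5559 -0.2875  0.081 ]
side isolator 0.6 [150.5 269.3] [ 0.5491 -0.3211  0.    ]
side isolator 0.33 [326.7 235.5] [0.5386 0.2784 0.    ]
side clip 0.9 [258.9 260.2] [0.5174 0.1107 0.    ]
side clip 0.88 [225.5 285. ] [0.4751 0.0006 0.    ]
side clip 0.87 [191.8 280.2] [ 0.4981 -0.1246  0.    ]
side clip_tails 0.84 [248.3 243.7] [0.5542 0.0977 0.013 ]
side clip_tails 0.74 [189.7 295.2] [ 0.4603 -0.1214  0.013 ]
side clip_left_lip 0.83 [258.  279.6] [0.4768 0.1147 0.013 ]
side clip_left_lip 0.72 [217.1 266.9] [ 0.5181 -0.008   0.013 ]
side clip_left_lip 0.59 [190.4 264.8] [ 0.5357 -0.1081  0.013 ]
side card_edge 0.65 [302.  262.7] [0.4915 0.2699 0.07  ]
side card_stand 0.7 [220.7 266.6] [ 0.5189 -0.01    0.    ]
side card_stand 0.57 [327.7 234.3] [0.5403 0.2807 0.    ]
```

```bash
python3 -c "
from h import *
s=bot.read_state();print(s);print(R.from_rotvec(s['tcp_rot']).as_matrix())"
```

```text
{'time': 0.8, 'q': array([-1.36892585e+00,  2.63831152e-01,  1.60397231e+00, -4.04236383e-05,
        1.27369002e+00, -3.68889474e-02]), 'joint_vel': array([ 2.48339789e-05, -1.48921959e-03,  2.49264321e-04,  1.17427790e-05,
        5.49816864e-04,  5.61636158e-04]), 'joint_torque': array([-2.42040687e-05, -5.14978731e+01, -3.67693806e+01,  4.48022291e-06,
        4.38197685e-04, -8.56730111e-06]), 'tool_pos': array([ 0.15963085, -0.65586671,  0.23134114]), 'tcp_rot': array([ 3.11912949e+00,  3.74158548e-01, -4.76725812e-05]), 'wrist_force': array([-0.48876827, -0.10250388,  0.14678073]), 'torque': array([ 0.04476299,  0.03122705, -0.01620958]), 'grip_force': 0.0, 'width': 0.9995882695247145}
[[ 9.71629316e-01  2.36508926e-01 -1.79835744e-05]
 [ 2.36508923e-01 -9.71629311e-01 -1.04907572e-04]
 [-4.22849451e-05  9.76779967e-05 -9.99999994e-01]]
```

View pics/scene.png

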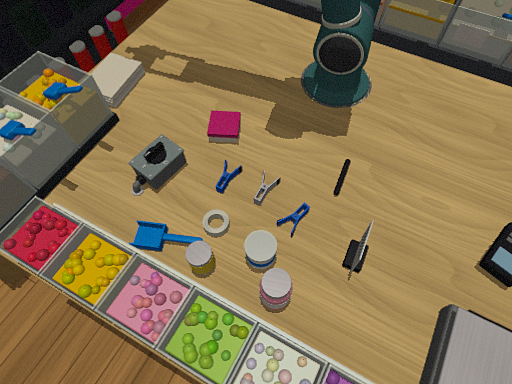

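View pics/side.png

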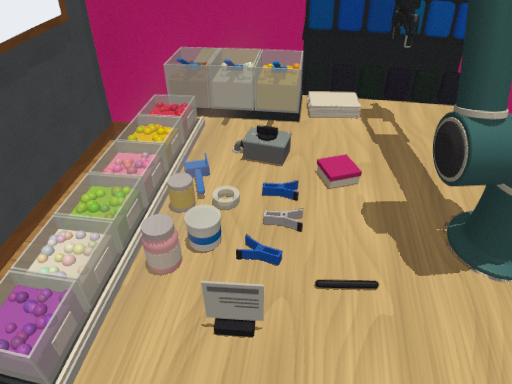

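The steel clip is the middle one, at scene (185,265) and side (218,285), between two blue look-alikes. The isolator is at the right (scene (165,158)), with its conduit pointing away from the robot. The card is at the left (scene (250,360)). I'll move over the isolator next.

Request:
tcp_steps --motion '[0.0517,-0.0293,0,0,0.0517,-0.0293,0,0,0.0517,-0.0293,0,0,0.0517,-0.0293,0,0,0.0517,-0.0293,0,0]'

```text
time: 1.42
tool_pos: [0.3774, -0.451, 0.2316]
tcp_rot: [3.119, 0.374, 0.001]
wrist_force: [0.3, 0.2, -1.5]
width: 0.997
grip_force: 0.0
```

Request:
tcp_steps --motion '[0.0517,-0.0293,0,0,0.0517,-0.0293,0,0,0.0517,-0.0293,0,0,0.04,-0.0293,0,0,0,0,0,0]'

```text
time: 2.05
tool_pos: [0.5401, -0.2895, 0.2314]
tcp_rot: [-3.118, -0.382, -0.001]
wrist_force: [-0.7, -1.0, 0.7]
width: 1.004
grip_force: 0.0
```

```bash
python3 - <<'E'
from h import *
np.set_printoptions(precision=4,suppress=True)
s=bot.read_state();r=R.from_rotvec(s["tcp_rot"]).as_matrix();T=np.array(bot.camera_info("wrist")["extrinsics"])
print(s["tool_pos"],r.T@(T[:3,3]-s["tool_pos"]),r.T@T[:3,:3]); print(bot.camera_info("wrist")["intrinsics"])
shot("wrist","w1")
for d in bot.spot_point("wrist","isolator_grip"): print(d, onz(ray("wrist",d["pixel"]),.081))
for d in bot.regions_of("wrist","isolator_handle"): print(d["conf"],d["box"],d["pixels"].sum())
E
```

```text
[ 0.5401 -0.2895  0.2314] [ 0.0828 -0.001  -0.1424] [[-0.0018 -0.9451 -0.3268]
 [ 1.     -0.0015 -0.0014]
 [ 0.0008 -0.3268  0.9451]]
[[304.6676   0.     257.9858]
 [  0.     304.6676 192.3712]
 [  0.       0.       1.    ]]
{'pixel': [166.6, 268.1], 'conf': 0.94} [ 0.5484 -0.2985  0.081 ]
0.83 [241.7, 131.1, 295.2, 198.9] 2391
```

View pics/w1.png

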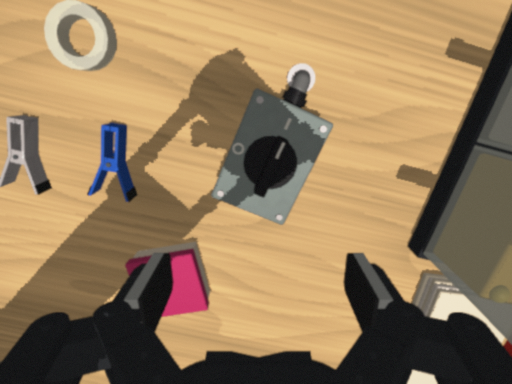

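The picture shows the isolator lid with screws at (260,98), (326,127), (281,218) and (220,193), and the handle bar along the box axis. The steel clip is at the far left (20,155), jaws pointing up (away from the robot).

```bash
python3 - <<'E'
from h import *
np.set_printoptions(precision=4,suppress=True)
i=bot.camera_info("wrist")
P=[onz(ray("wrist",[y,x],i),.062) for x,y in((260,98),(326,127),(281,218),(220,193))]
P=np.array(P);print(P,P.mean(0))
v=(P[0]-P[3]+P[1]-P[2]);print("yaw",np.arctan2(v[1],v[0]))
bar=[onz(ray("wrist",p,i),.092) for p in([143,281],[190,262])]; print(bar)
print(tri([ray("wrist",[166.6,268.1],i),ray("side",[131.6,265.9]),ray("scene",[149.8,154.3])]))
s=bot.read_state();print(s["tool_pos"],R.from_rotvec(s["tcp_rot"]).as_matrix()[:,0])
E
```

```text
[[ 0.6085 -0.2763  0.062 ]
 [ 0.597  -0.3477  0.062 ]
 [ 0.4896 -0.3294  0.062 ]
 [ 0.5026 -0.2575  0.062 ]] [ 0.5494 -0.3027  0.062 ]
yaw -0.1720015845272303
[array([ 0.5751, -0.3043,  0.092 ]), array([ 0.5263, -0.2982,  0.092 ])]
(array([ 0.5509, -0.2982,  0.0795]), np.float64(0.007131644365453921))
[ 0.5376 -0.2928  0.2312] [ 0.9716  0.2367 -0.0006]
```

Request:
tcp_steps --motion '[0.0095,0.0113,0,0.137,0,0,0,0.137,0,0,0.03,0.137,0,0,0.05,0,0,0,0,0]'

```text
time: 2.82
tool_pos: [0.5453, -0.3005, 0.1465]
tcp_rot: [-3.125, 0.273, 0.015]
wrist_force: [0.2, -0.9, -0.8]
width: 1.002
grip_force: 0.0
```

```bash
python3 - <<'E'
from h import *
np.set_printoptions(precision=4,suppress=True)
s=bot.read_state();i=bot.camera_info("wrist");shot("wrist","w2")
print(s["tool_pos"],R.from_rotvec(s["tcp_rot"]).as_matrix()[:,0])
for d in bot.spot_point("wrist","isolator_grip"): print(d, onz(ray("wrist",d["pixel"],i),.081))
for d in bot.regions_of("wrist","isolator_handle")[:1]:
  print(d["box"],cv2.minAreaRect(np.argwhere(d["pixels"])[:,::-1].astype(np.float32)))
E
```

```text
[ 0.5453 -0.3005  0.1465] [ 0.9848 -0.1736 -0.0096]
{'pixel': [197.3, 256.5], 'conf': 0.91} [ 0.5518 -0.2997  0.081 ]
[219.6, 153.0, 287.6, 240.4] ((256.3200378417969, 193.26002502441406), (78.0, 69.80000305175781), 53.13010025024414)
```

View pics/w2.png

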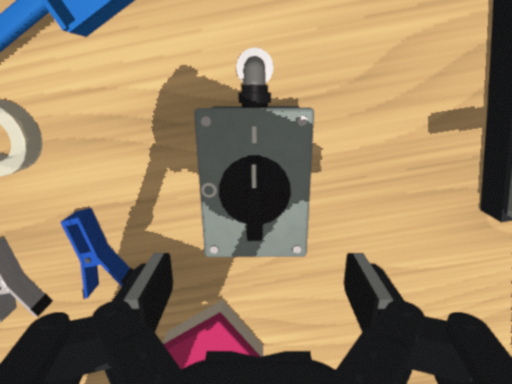

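The bar is upright in the picture, centred between the fingers at about column 255, so I'll descend and grip.

Request:
tcp_steps --motion '[0,0,0.037,0,0,0,0.037,0,0,0,0,0]'

```text
time: 3.35
tool_pos: [0.5488, -0.3007, 0.0765]
tcp_rot: [-3.129, 0.27, 0.004]
wrist_force: [-0.6, 0.0, 1.1]
width: 0.998
grip_force: 0.0
```

Request:
tcp_steps --motion '[0,0,0,0,0,0,0,0,0,0,0,0,0,0,0,0]' --finger_gap 0.0 --squeeze 60

```text
time: 3.85
tool_pos: [0.5508, -0.2993, 0.0785]
tcp_rot: [-3.126, 0.272, -0.002]
wrist_force: [5.4, 23.2, 9.9]
width: 0.146
grip_force: 12.3
```

Request:
tcp_steps --motion '[0,-0.0015,-0.003,0,0,0,0,0,0,0,0,0]'

```text
time: 4.22
tool_pos: [0.5509, -0.2985, 0.0788]
tcp_rot: [-3.128, 0.27, -0.002]
wrist_force: [6.0, 1.5, -8.3]
width: 0.117
grip_force: 60.4
```

Request:
tcp_steps --motion '[0,0,0,-0.18,0,0,0,-0.18,0,0,0,-0.18,0,0,0,-0.18,0,0,0,-0.18]'

```text
time: 4.85
tool_pos: [0.5515, -0.3003, 0.0789]
tcp_rot: [2.93, 1.126, 0.003]
wrist_force: [7.5, -4.4, -11.8]
width: 0.117
grip_force: 59.9
```

Request:
tcp_steps --motion '[0,0,0,-0.18,0,0,0,-0.18,0,0,0,-0.18,0,0,0,-0.131,0,0,0,0]'

```text
time: 5.48
tool_pos: [0.5528, -0.301, 0.0789]
tcp_rot: [2.399, 2.02, 0.004]
wrist_force: [11.4, -5.7, -15.7]
width: 0.124
grip_force: 59.5
```

Request:
tcp_steps --motion '[0,0,0,-0.04,0,0,0,0]'

```text
time: 5.72
tool_pos: [0.5529, -0.301, 0.079]
tcp_rot: [2.361, 2.064, 0.004]
wrist_force: [10.1, -6.2, -14.8]
width: 0.121
grip_force: 60.0
```

```bash
python3 -c "
from h import *
s=bot.read_state();x=R.from_rotvec(s['tcp_rot']).as_matrix()[:,0];print(np.arctan2(x[1],x[0])+.172,s['torque'])"
```

```text
1.6089120353622233 [-0.92759085 -1.79249367 -0.69254142]
```

Request:
tcp_steps --motion '[0,0,0,0,0,0,0,0,0,0,0,0]' --finger_gap 1.0

```text
time: 6.1
tool_pos: [0.5501, -0.2995, 0.0806]
tcp_rot: [2.363, 2.07, -0.0]
wrist_force: [0.5, -0.8, -0.7]
width: 0.752
grip_force: 0.0
```

Request:
tcp_steps --motion '[0,0,-0.04,0,0,0,-0.06,0,0,0,-0.055,0,0,0,0,0]'

```text
time: 6.6
tool_pos: [0.5535, -0.3015, 0.2431]
tcp_rot: [2.354, 2.062, 0.006]
wrist_force: [-0.7, 0.9, -0.6]
width: 1.0
grip_force: 0.0
```

```bash
python3 - <<'E'
from h import *
np.set_printoptions(precision=4,suppress=True)
s=bot.read_state();i=bot.camera_info("wrist");shot("wrist","w3")
print(s["tool_pos"],R.from_rotvec(s["tcp_rot"]).as_matrix()[:,0])
E
```

```text
[ 0.5535 -0.3015  0.2431] [ 0.1315  0.9913 -0.0051]
```

View pics/w3.png

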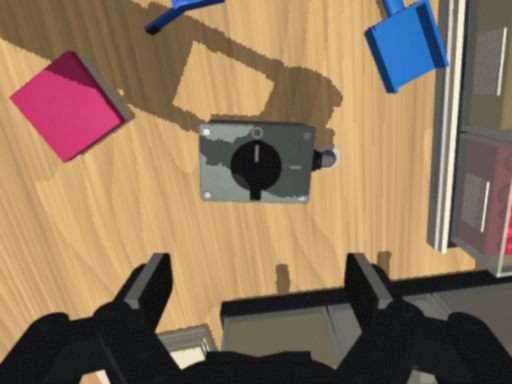

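The bar now lies crosswise to the box at (255,175), so the isolator is off. Next the clip.

Request:
tcp_steps --motion '[0.0546,-0.0294,0,0,0.0546,-0.0294,0,0,0.0546,-0.0294,0,0,0.0546,-0.0294,0,0,0.0546,-0.0294,0,0]'

```text
time: 7.28
tool_pos: [0.4381, -0.0079, 0.2334]
tcp_rot: [-2.362, -2.068, 0.003]
wrist_force: [0.2, 0.6, 0.5]
width: 0.996
grip_force: 0.0
```

Request:
tcp_steps --motion '[0,0,0,0.18,0,0,0,0.18,0,0,0,0.18,0,0,0,0.18]'

```text
time: 7.78
tool_pos: [0.4389, -0.0093, 0.2333]
tcp_rot: [-2.943, -1.096, 0.005]
wrist_force: [0.1, -0.3, 0.4]
width: 0.996
grip_force: 0.0
```

Request:
tcp_steps --motion '[0,0,0,0.18,0,0,0,0.18,0,0,0,0.18,0,0,0,0.18,0,0,0,0]'

```text
time: 8.4
tool_pos: [0.4392, -0.0095, 0.2336]
tcp_rot: [-3.141, -0.001, 0.005]
wrist_force: [0.7, 0.5, -0.4]
width: 0.995
grip_force: 0.0
```

```bash
python3 - <<'E'
from h import *
np.set_printoptions(precision=4,suppress=True)
s=bot.read_state();i=bot.camera_info("wrist");shot("wrist","w4")
print(s["tool_pos"],R.from_rotvec(s["tcp_rot"]).as_matrix()[:,0],s["q"])
for t,z in (("clip",0),("clip_tails",.013),("clip_left_lip",.013)):
  for d in bot.spot_point("wrist",t): print(t,d, onz(ray("wrist",d["pixel"],i),z))
for d in bot.regions_of("wrist","clip"): print(d["box"],d["conf"])
E
```

```text
[ 0.4392 -0.0095  0.2336] [ 1.      0.0008 -0.0031] [-0.0784 -0.1957  2.074  -0.0001  1.2664  1.4916]
clip {'pixel': [124.9, 260.4], 'conf': 0.9} [ 0.4777 -0.0114  0.    ]
clip {'pixel': [112.8, 347.3], 'conf': 0.57} [ 0.4921 -0.1158  0.    ]
clip_tails {'pixel': [141.4, 350.3], 'conf': 0.75} [ 0.4599 -0.1187  0.013 ]
clip_tails {'pixel': [64.1, 169.0], 'conf': 0.69} [0.5459 0.0899 0.013 ]
clip_tails {'pixel': [153.7, 258.3], 'conf': 0.63} [ 0.445  -0.0088  0.013 ]
clip_left_lip {'pixel': [129.8, 152.8], 'conf': 0.78} [0.4739 0.1158 0.013 ]
clip_left_lip {'pixel': [74.9, 352.2], 'conf': 0.71} [ 0.5345 -0.1138  0.013 ]
clip_left_lip {'pixel': [88.9, 258.1], 'conf': 0.55} [ 0.5194 -0.0086  0.013 ]
[238.6, 86.2, 278.4, 165.5] 0.95
[326.0, 68.3, 377.7, 153.2] 0.91
[138.1, 42.4, 193.9, 134.9] 0.79
```

View pics/w4.png

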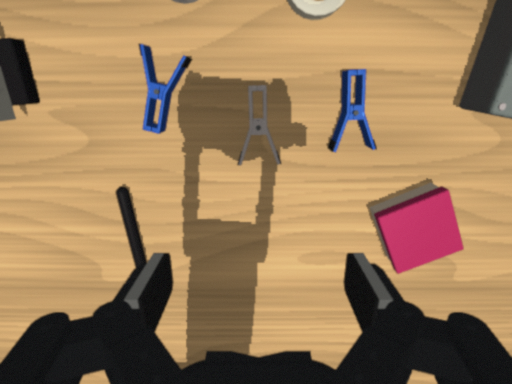

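The steel clip is in the middle: lips at (258,88), pivot (259,127), tails ending near (240,163) and (279,161), aligned with the tool. I'll go lower and refine from there.

Request:
tcp_steps --motion '[0.006,0,0.0445,0,0,0,0.0445,0,0,0,0.0445,0,0,0,0,0]'

```text
time: 9.15
tool_pos: [0.4425, -0.0093, 0.0983]
tcp_rot: [-3.141, 0.001, 0.014]
wrist_force: [0.5, 0.1, 0.4]
width: 0.997
grip_force: 0.0
```

```bash
python3 - <<'E'
from h import *
np.set_printoptions(precision=4,suppress=True)
print("tri",tri([ray("scene",[183.1,268]),ray("side",[217.1,266.9]) ]) and tri([ray("scene",[201.5,257.3]),ray("side",[217.1,266.9])]))
s=bot.read_state();i=bot.camera_info("wrist");shot("wrist","w5")
print(s["tool_pos"],R.from_rotvec(s["tcp_rot"]).as_matrix()[:,0])
for t,z in (("clip",0),("clip_tails",.013),("clip_left_lip",.013)):
  for d in bot.spot_point("wrist",t): print(t,d, onz(ray("wrist",d["pixel"],i),z))
print("card")
for d in bot.regions_of("wrist","clip"): print(d["box"],d["conf"])
E
```

```text
tri (array([ 0.5197, -0.0075,  0.0116]), np.float64(0.0020804361307817433))
[ 0.4425 -0.0093  0.0983] [ 1.     -0.0003 -0.0089]
clip {'pixel': [148.0, 259.9], 'conf': 0.94} [ 0.4785 -0.0099  0.    ]
clip {'pixel': [127.3, 397.8], 'conf': 0.84} [ 0.4948 -0.1177  0.    ]
clip {'pixel': [99.1, 109.2], 'conf': 0.8} [0.5165 0.1047 0.    ]
clip_tails {'pixel': [49.7, 108.1], 'conf': 0.81} [0.5497 0.0942 0.013 ]
clip_tails {'pixel': [170.0, 401.2], 'conf': 0.61} [ 0.4639 -0.1193  0.013 ]
clip_left_lip {'pixel': [94.3, 254.5], 'conf': 0.84} [ 0.5197 -0.006   0.013 ]
clip_left_lip {'pixel': [70.3, 410.2], 'conf': 0.74} [ 0.536  -0.1148  0.013 ]
card
[60.2, 20.3, 155.5, 165.6] 0.93
[362.9, 63.4, 444.1, 194.3] 0.92
[227.9, 86.3, 296.1, 211.5] 0.77
[255.4, 87.2, 292.9, 209.6] 0.74
```

View pics/w5.png

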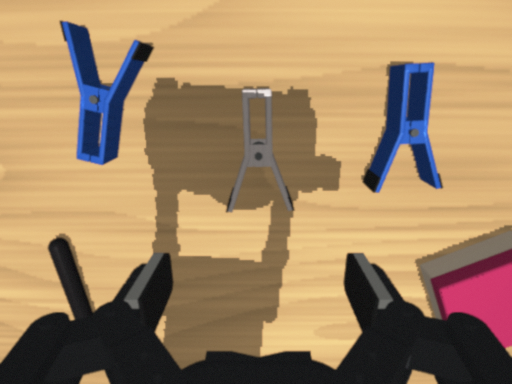

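The clip is straight between the fingers: lips (257,92), pivot (259,155), tail ends (230,210) and (290,208). I'll go down and squeeze.

Request:
tcp_steps --motion '[0.001,0,0.032,0,0,0,0.032,0,0,0,0.031,0,0,0,0,0]'

```text
time: 9.9
tool_pos: [0.4464, -0.0095, 0.0063]
tcp_rot: [-3.141, 0.002, 0.004]
wrist_force: [-0.4, 1.1, 0.0]
width: 0.998
grip_force: 0.0
```

Request:
tcp_steps --motion '[0,0,0,0,0,0,0,0,0,0,0,0,0,0,0,0,0,0,0,0]' --finger_gap 0.0 --squeeze 30

```text
time: 10.52
tool_pos: [0.45, -0.0096, 0.0094]
tcp_rot: [3.142, -0.002, 0.008]
wrist_force: [-0.1, 0.8, 9.7]
width: 0.203
grip_force: 31.1
```

```bash
python3 - <<'E'
from h import *
shot("wrist","w6")
s=bot.read_state();print(s["tool_pos"],s["grip_force"],s["width"])
E
```

```text
[ 0.45003214 -0.00961348  0.0094073 ] 31.091923713684082 0.20361526819820344
```

View pics/w6.png

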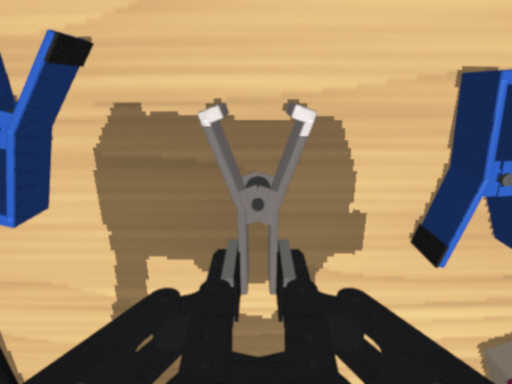

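The clip is squeezed fully open and symmetric, with lips at (211,115) and (303,118). I'll lift it and carry it towards the card.

Request:
tcp_steps --motion '[0,0,-0.03,0,0,0,-0.05,0,0,0,-0.06,0,0,0,-0.06,0,0,0,-0.05,0]'

```text
time: 11.2
tool_pos: [0.4477, -0.0096, 0.2605]
tcp_rot: [3.141, -0.002, 0.006]
wrist_force: [0.9, -0.4, -1.7]
width: 0.203
grip_force: 30.4
```

Request:
tcp_steps --motion '[-0.007,-0.054,0,0,-0.007,-0.054,0,0,-0.007,-0.054,0,0,-0.007,-0.054,0,0,-0.007,-0.054,0,0]'

```text
time: 11.82
tool_pos: [0.4122, 0.2621, 0.2578]
tcp_rot: [-3.141, 0.002, -0.003]
wrist_force: [1.5, -0.3, -0.7]
width: 0.201
grip_force: 30.4
```

Request:
tcp_steps --motion '[0,0,0,0,0,0,0,0]'

```text
time: 12.08
tool_pos: [0.4125, 0.2602, 0.2571]
tcp_rot: [3.141, -0.0, 0.001]
wrist_force: [-0.3, 0.1, 0.6]
width: 0.2
grip_force: 30.4
```

```bash
python3 - <<'E'
from h import *
np.set_printoptions(precision=4,suppress=True)
s=bot.read_state();i=bot.camera_info("wrist")
print(s["tool_pos"],R.from_rotvec(s["tcp_rot"]).as_matrix()[:,0],s["width"])
W=shot("wrist");S=shot("scene");D=shot("side")
for c in("wrist","scene","side"):
  for t in("card_edge","card_stand","clip_left_lip","clip_right_lip"):
    for d in bot.spot_point(c,t)[:3]: print(c,t,d)
out=np.hstack([cv2.resize(W,(400,300)),cv2.resize(S[180:330,280:480],(400,300),interpolation=cv2.INTER_CUBIC)])
out2=np.hstack([cv2.resize(D[230:380,160:360],(400,300),interpolation=cv2.INTER_CUBIC),np.zeros((300,400,3),np.uint8)])
cv2.imwrite("pics/w7.png",np.vstack([out,out2])[:,:,::-1])
cv2.imwrite("pics/w7raw.png",W[:,:,::-1])
E
```

```text
[0.4125 0.2602 0.2571] [ 1.     -0.      0.0003] 0.19977639662254737
wrist card_edge {'pixel': [94.4, 249.3], 'conf': 0.85}
wrist card_stand {'pixel': [49.6, 245.4], 'conf': 0.55}
wrist clip_left_lip {'pixel': [106.7, 378.3], 'conf': 0.74}
wrist clip_left_lip {'pixel': [107.5, 225.2], 'conf': 0.57}
wrist clip_right_lip {'pixel': [107.1, 289.7], 'conf': 0.95}
wrist clip_right_lip {'pixel': [103.2, 377.3], 'conf': 0.71}
scene card_edge {'pixel': [228.6, 365.5], 'conf': 0.71}
scene card_stand {'pixel': [255.1, 352.5], 'conf': 0.75}
scene clip_left_lip {'pixel': [189.4, 393.2], 'conf': 0.73}
scene clip_left_lip {'pixel': [209.5, 306.0], 'conf': 0.71}
scene clip_right_lip {'pixel': [182.7, 381.6], 'conf': 0.47}
scene clip_right_lip {'pixel': [188.6, 220.7], 'conf': 0.46}
scene clip_right_lip {'pixel': [206.7, 304.5], 'conf': 0.41}
side card_edge {'pixel': [305.9, 261.0], 'conf': 0.74}
side card_edge {'pixel': [132.8, 265.5], 'conf': 0.48}
side card_stand {'pixel': [325.2, 235.3], 'conf': 0.89}
side card_stand {'pixel': [176.0, 338.2], 'conf': 0.45}
side card_stand {'pixel': [204.7, 184.7], 'conf': 0.19}
side clip_left_lip {'pixel': [258.6, 277.8], 'conf': 0.68}
side clip_left_lip {'pixel': [192.4, 264.5], 'conf': 0.55}
side clip_left_lip {'pixel': [203.6, 186.2], 'conf': 0.36}
side clip_right_lip {'pixel': [257.3, 282.9], 'conf': 0.75}
side clip_right_lip {'pixel': [206.4, 266.5], 'conf': 0.7}
side clip_right_lip {'pixel': [188.1, 264.4], 'conf': 0.48}
```

View pics/w7.png

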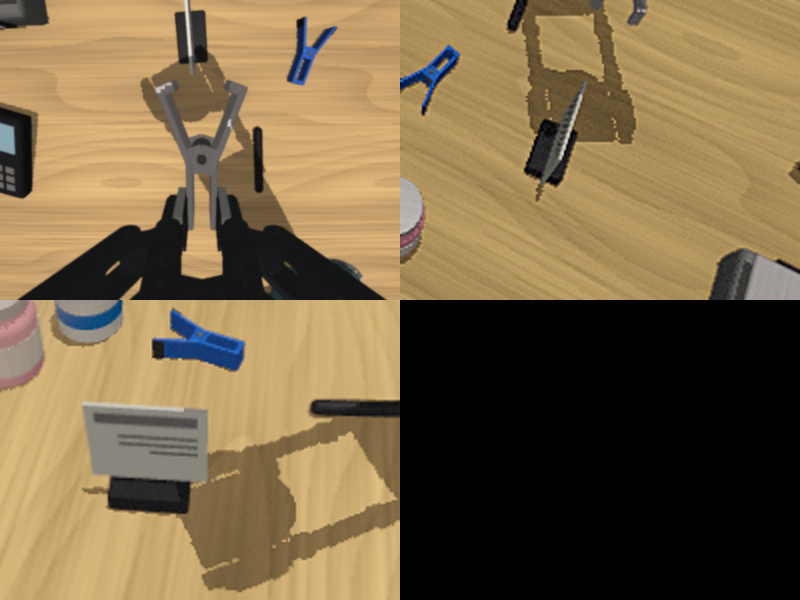

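The card shows edge-on just ahead of the gaping lips. The composite has its robot-side top corner at scene (373,221) and side (263,284); in the wrist view its top runs along about column 245, rows 0–95. I'll work the rest out numerically.

```bash
python3 - <<'E'
from h import *
np.set_printoptions(precision=4,suppress=True)
i=bot.camera_info("wrist");s=bot.read_state();print(s["tool_pos"])
print("edge",tri([ray("wrist",[94.4,249.3],i),ray("scene",[228.6,365.5]),ray("side",[305.9,261])]))
print("edge s/s",tri([ray("scene",[228.6,365.5]),ray("side",[305.9,261])]), tri([ray("wrist",[94.4,249.3],i),ray("side",[305.9,261])]))
print("topcorner",tri([ray("scene",[221,373]),ray("side",[284,263.5])]))
print("stand",tri([ray("scene",[255.1,352.5]),ray("side",[325.2,235.3])]),tri([ray("wrist",[49.6,245.4],i),ray("side",[325.2,235.3])]))
W=cv2.imread("pics/w7raw.png");hsv=cv2.cvtColor(W,cv2.COLOR_BGR2HSV)
for r in range(0,104,6):
    row=hsv[r,215:280];print(r,[ (c+215,int(v[2])) for c,v in enumerate(row) if v[1]<60 and v[2]>110])
print("lips",[ (p,toolstep(onz(ray("wrist",p,i),.257+.0036))) for p in([107.5,225.2],[107.1,289.7])])
for t in((.117,(0.49,.27)),(.022,(0.49,.27)),(.07,(.49,.27))): print(proj("wrist",[*t[1],t[0]],i))
E
```

```text
[0.4127 0.2604 0.2568]
edge (array([0.49  , 0.2706, 0.0637]), np.float64(0.004640143421569581))
edge s/s (array([0.4911, 0.271 , 0.0647]), np.float64(0.003827363336993364)) (array([0.4912, 0.2709, 0.0607]), np.float64(0.0029836674182316266))
topcorner (array([0.4908, 0.2727, 0.1194]), np.float64(0.0007994121555355474))
stand (array([ 0.5376,  0.2722, -0.0012]), np.float64(0.0030135064441095807)) (array([0.5388, 0.2762, 0.0012]), np.float64(0.0004832927681619079))
0 [(236, 223), (237, 228), (238, 227), (239, 204), (240, 141)]
6 [(237, 228), (238, 230), (239, 219), (240, 172), (241, 112)]
12 [(237, 224), (238, 231), (239, 228), (240, 201), (241, 132)]
18 [(237, 165), (238, 224), (239, 231), (240, 218), (241, 169)]
24 [(237, 119), (238, 190), (239, 227), (240, 229), (241, 202), (242, 135)]
30 [(238, 171), (239, 226), (240, 232), (241, 216), (242, 160)]
36 [(238, 125), (239, 193), (240, 229), (241, 231), (242, 200), (243, 125)]
42 [(239, 177), (240, 228), (241, 233), (242, 215), (243, 158)]
48 [(239, 133), (240, 202), (241, 232), (242, 231), (243, 197), (244, 119)]
54 [(240, 182), (241, 230), (242, 234), (243, 215), (244, 156)]
60 [(240, 128), (241, 199), (242, 233), (243, 233), (244, 195), (245, 123)]
66 [(241, 188), (242, 232), (243, 236), (244, 219), (245, 163)]
72 [(241, 115), (242, 147), (243, 147), (244, 135), (245, 111)]
78 [(243, 119), (244, 123)]
84 [(243, 126), (244, 126), (245, 119)]
90 [(243, 122), (244, 125), (245, 121), (246, 113)]
96 []
102 []
lips [([107.5, 225.2], array([ 0.0743, -0.0152, -0.0038])), ([107.1, 289.7], array([ 0.0744,  0.0132, -0.0038]))]
[ 93.7067 247.9696]
[ 92.0951 250.5268]
[ 92.7937 249.4182]
```

```bash
python3 - <<'E'
from h import *
np.set_printoptions(precision=4,suppress=True)
i=bot.camera_info("wrist")
P=np.array([onz(ray("wrist",p,i),.117) for p in([0,238],[30,240.1],[60,242.7],[66,243.2],[90,244.4],[94,244.6])]);print(P)
k=np.polyfit(P[:,0],P[:,1],1);print("yaw",np.arctan(k[0]),"y at .4905",np.polyval(k,.4905))
for c,A in(("scene",[221,373]),("side",[284,263.5])): print(c,onz(ray(c,A),.117))
E
```

```text
[[0.563  0.2771 0.117 ]
 [0.5409 0.2759 0.117 ]
 [0.5176 0.2741 0.117 ]
 [0.5128 0.2738 0.117 ]
 [0.4931 0.2731 0.117 ]
 [0.4898 0.273  0.117 ]]
yaw 0.058345885896968916 y at .4905 0.27281627177677414
scene [0.4902 0.2733 0.117 ]
side [0.4905 0.2701 0.117 ]
```

Card edge is at about (0.490, 0.2725) with a yaw of 0.058. I'll back off, turn, and descend behind the edge.

Request:
tcp_steps --motion '[-0.034,-0.005,0,-0.058,0,0,0,0]'

```text
time: 13.08
tool_pos: [0.3773, 0.2656, 0.2566]
tcp_rot: [-3.14, -0.092, 0.001]
wrist_force: [0.0, -0.8, -1.2]
width: 0.204
grip_force: 30.4
```

Request:
tcp_steps --motion '[0,0,0.05,0,0,0,0.05,0,0,0,0.05,0,0,0,0.041,0,0,0,0,0]'

```text
time: 13.7
tool_pos: [0.376, 0.2635, 0.0625]
tcp_rot: [3.136, 0.089, -0.011]
wrist_force: [-0.9, -0.1, -0.7]
width: 0.205
grip_force: 30.4
```

```bash
python3 - <<'E'
from h import *
np.set_printoptions(precision=4,suppress=True)
s=bot.read_state();i=bot.camera_info("wrist");W=shot("wrist","w8")
print(s["tool_pos"],R.from_rotvec(s["tcp_rot"]).as_matrix()[:,0],s["width"])
for t in("card_edge","clip_left_lip","clip_right_lip","clip_left","clip"):
    if t in("clip","clip_left"):
        for d in bot.regions_of("wrist",t)[:2]:print(t,d["box"],d["conf"])
        continue
    for d in bot.spot_point("wrist",t)[:3]: print(t,d,toolstep(onz(ray("wrist",d["pixel"],i),.07)),onz(ray("wrist",d["pixel"],i),.07))
E
```

```text
[0.376  0.2635 0.0625] [ 0.9984  0.0565 -0.007 ] 0.2052329679761126
card_edge {'pixel': [8.8, 253.9], 'conf': 0.6} [ 0.1082 -0.0003 -0.0033] [0.4876 0.2722 0.07  ]
clip_right_lip {'pixel': [109.6, 289.7], 'conf': 0.76} [ 0.0688  0.0156 -0.0017] [0.4503 0.255  0.07  ]
clip_right_lip {'pixel': [185.7, 259.2], 'conf': 0.71} [ 0.0345  0.0025 -0.0018] [0.4154 0.2661 0.07  ]
clip_left [199.9, 102.4, 318.2, 293.5] 0.61
clip [486.2, 27.2, 512.0, 81.2] 0.74
```

Request:
tcp_steps --motion '[0.015,0,0,0,0.015,0,0,0,0.016,0,0,0,0,0,0,0,0,0,0,0]'

```text
time: 14.62
tool_pos: [0.4244, 0.2678, 0.0654]
tcp_rot: [3.14, 0.088, -0.002]
wrist_force: [-0.7, 0.3, -0.0]
width: 0.2
grip_force: 30.4
```

```bash
python3 - <<'E'
from h import *
np.set_printoptions(precision=4,suppress=True)
s=bot.read_state();i=bot.camera_info("wrist");W=shot("wrist");S=shot("scene");D=shot("side")
print(s["tool_pos"],R.from_rotvec(s["tcp_rot"]).as_matrix()[:,0],s["width"],s["wrist_force"])
z=lambda I,r,c:cv2.resize(I[r:r+150,c:c+200],(400,300),interpolation=cv2.INTER_CUBIC)
cv2.imwrite("pics/w9.png",np.vstack([np.hstack([z(W,60,160),z(S,150,280)]),np.hstack([z(D,230,160),cv2.resize(W,(400,300))])])[:,:,::-1])
E
```

```text
[0.4244 0.2678 0.0654] [ 0.9984  0.0563 -0.0012] 0.19982781471285208 [-0.6615  0.2924 -0.0173]
```

View pics/w9.png

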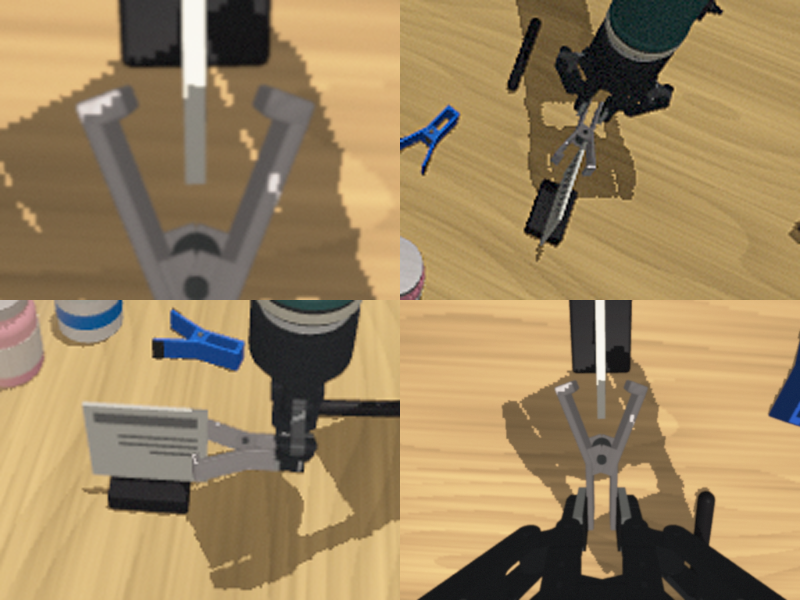

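The card edge stands midway between the gaping jaws without touching them. The lip tips are about 10 mm past it at roughly 66 mm height, well above the block, and the card's corner is unchanged in the side view. I'll hand it in.

```bash
python3 -c "
from workcell import bot
print(bot.finish_job())"
```

```text
the job is handed in; nothing more can be done
None
```

The isolator handle is turned to off, and the steel clip is held fully open around the card's robot-side edge, touching neither card nor block, with the card unmoved in the last pictures; I handed the job in at about 15 s (no verdict was returned).

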